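# Prop the incubator hood and move the warm sample to the rack

### The arm

A 6-joint arm with a two-finger parallel gripper is mounted at the origin on the work surface. World frame = base frame: x ahead of the robot, y to its left, z up, the work surface at z = 0. Lengths are in m, angles in degrees, forces in N, time in s.
With the tool pointing down it reaches from about 0.275 to 0.875 m from the base axis. Payload 12.5 kg.
Tool frame: the origin (TCP) lies at the very end of the fingers, on their centre line; the grasp point (between the pads) lies 19 mm behind it; z points along the fingers, y is the line along which they close (so a half turn about z gives the same grasp; the last joint's range is limited). The gripper opens to 85 mm and grips with 20 to 120 N. Pads are 22 mm wide; open, the fingers measure 114 mm over their backs; the gripper's body (76 mm by 85 mm) begins 54 mm behind the grasp point. The pads swing forward as they close: fully open they stand 13 mm farther back than shut.
Start: joints at [-78.186, 20.094, 94.641, -0, 65.266, -4.847], TCP at [0.158, -0.527, 0.199] pointing down, gripper open.
Joint ranges: [-157.81, 157.81], [-45, 120.19], [0.68, 151.7], [-89.99, 269.99], [4.06, 180], [-164.3, 164.3]. Speed limits (degrees/s): [127.2, 127.2, 159.86, 180, 180, 180].

### API

Orientations are given as [roll, pitch, yaw] about the fixed x, y, z axes, in that order (R = Rz(yaw) Ry(pitch) Rx(roll)).
In Python, from plant import bot gives the robot as it stands.
- The arm moves only by the tool send_rows, never from a script. Its argument "increments" is a list of rows, each a list of 7 numbers: the turn, a rotation vector about the tool's x, y, z in units of 6 degrees (1.0 is 6 degrees), then the shift along the tool's x, y, z in mm, then the closure, from 0 (fully open) to 1 (shut). A call has 1 to 12 rows; each row shifts and turns the commanded pose from where the row before left it, along the tool's axes as they then stand; what a row does not reach is not made up. A row lasts 1/8 s, in which the tool goes at most 62.5 mm and 10.7 degrees, less where a joint would pass 70% of its speed; a pose out of reach is approached as far as the arm can. A call with a gripper value outside its range is refused whole. The fingers move at their own pace and stop on an object; "force" is the grip in N (left out, the last holds). Time passes only in rows, so rows that do not move let the fingers close. It gives the time, the measured TCP pose, the force, the opening and the grip force at its end, in the units of the state.
- bot.state(): the state, without advancing time (a new reading comes with each control period).
- bot.capture(name): name is "side" or "top"; returns a dict with "frame" (400x640x3 uint8, red, green, blue), "z_map" (400x640 float32, m along the optical axis (not along the pixel's ray), 0 where there is no reading), "mtx" (3x3 intrinsics, pixels), "T" (4x4, takes a point from camera to world coordinates). Camera axes: x right, y up, looking along -z (the intrinsics and any distortion apply to the point x, -y, -z); pixel columns grow to the right and rows downward; lengths in m; the calibration is good to about 2 mm. A picture is of the moment at which its call begins.
- bot.finish_job(): hands the job in; it is judged then, once.
The state is a dict: "t": time; "joint_pos": joint angles; "joint_velocities": joint speeds; "joint_efforts": joint torques, N m; "ee_pos": TCP position; "tool_rot": TCP orientation; "ft_force": force on the tool from outside, world axes, zero at the start; "wrist_torque": the same for the moment, N m; "width": finger opening in m; "gripper_force": force on a finger pad.
Only numpy, scipy, OpenCV 4.12 (cv2) and the standard library are available. Lean on these libraries where they do the work, as an engineer would, in place of code of your own. Each camera call takes 0.05 s, during which the arm holds its last target. There are 200 camera calls.

### The job

The incubator's hood is wide open but held only by its worn hinge, so first swing the red-sleeved prop rod up, then let the hood down onto it until the rod's tip sits in the yellow socket and carries the hood by itself. Then, reaching in under the propped hood, take out the orange-capped sample tube and stand it fully down in the yellow-ringed hole of the white foam rack. Never let the hood fall shut, and leave the other tubes, the timer and the green box where they stand.

Things in the scene. Friction and masses are not known exactly. Their poses are not given: they have to be found in the camera images.
- incubator: Fixed beige tube incubator, base 240 (x) x 270 (y) x 60 mm, turned by up to 0.2 rad. Origin: centre of its underside, on the bench. In its flat deck, 60 mm up, two 24 mm holes, 40 mm deep, at (-70, -15) and (0, -15) mm hold one tube each. The hood hinges along x at its +y side (hinge line at y +120, z 100 mm); the prop rod swings in the plane x = +85 mm.
- hood (a joint): Hood hinge, rad: 0 = shut and level, grows as the hood opens, stop at 1.40. At the start it is 1.19 to 1.31. The hood (0.9 kg) stays by hinge friction when above about 1.13; below that it sinks by its own weight. On the prop it rests at 0.87.
- hood_hinge (a point): Middle of the hinge line. Frame turns with the hood: x along the hinge, -y along the hood towards its free edge, z out of its outer face; at angle h the hood runs along the incubator's (0, -cos h, sin h). Plate 240 mm wide (x), 10 mm thick, 250 mm long with its lip, underside through the hinge line; 22 mm deep cheeks hang along both side edges.
- hood_lip (a point): Dark grip lip on the hood's free edge, 100 mm wide (x), 12 mm thick, its end 8 mm beyond this point; point at mid-width and mid-thickness, 242 mm from the hinge line. Can be pinched across its thickness. Axes as hood_hinge.
- hood_socket (a point): Yellow V-shaped socket under the hood, at x +85 mm (beside the lip), 200 mm from the hinge line; the V is 42 mm wide at its mouth (along the hood), 21 mm deep and self-centring. The point is where the centre of the rod's ball tip lies when seated. Axes as hood_hinge.
- rod (a joint): Prop rod pivot, rad: 0 = lying level, pointing to the incubator's +y, 35 mm above its deck; grows as the rod swings up, stop at 1.35. It starts at 0 to 0.2, stays where it is left, and sits in the socket at 1.04 (left at 1.0 to 1.1, it is centred by the V; farther off, the V may need a light push down on the lip, or sit on its edge).
- rod_pivot (a point): Pivot of the prop rod, on the incubator's (+85, -105, 95) mm. Frame turns with the rod: x along the pivot axis, y along the rod to its tip.
- rod_grip (a point): Middle of the rod's red sleeve (14 mm thick, 56 mm long), 100 mm from the pivot. The rod itself is 10 mm thick.
- rod_tip (a point): Centre of the steel ball (14 mm) on the rod's end, 176 mm from the pivot.
- sample_tube: Sample tube with an ORANGE cap: 20 mm thick, 80 mm tall, 30 g; cap 22 mm wide, the top 16 mm. Origin: centre of its foot. Stands in one of the two incubator holes, foot 20 mm up, 40 mm showing above the deck, 2 mm of play all round. Under the propped hood a gripper pointing straight down meets the hood: lean it back about 35 degrees to the incubator's -y side.
- rack: Fixed white foam tube rack 160 (x) x 115 (y) x 50 mm; origin: centre of its underside. 3 x 2 holes at 45 mm pitch (x -45, 0, +45; y -22.5, +22.5 mm), each 24 mm wide and 38 mm deep.
- rack_target (a point): Centre of the mouth of the yellow-ringed hole, at (0, -22.5, 50) mm of the rack, its middle hole in the -y row. Its row is otherwise empty.
- blue_tube: Bystander: tube like the sample but with a BLUE cap, in the other incubator hole.
- rack_tube1: Bystander: white-capped tube in the rack at (-45, +22.5) mm, same size.
- rack_tube2: Bystander: white-capped tube in the rack at (+45, +22.5) mm, same size.
- timer: Bystander: white timer 55 x 80 x 20 mm lying flat beyond the rack; origin at its underside. A glass bottle (150 mm tall) and an amber jar (110 mm) stand beyond it, more than 0.7 m out from the robot, clear of the work.
- cube_rack: Bystander: lime-green open box rack 75 x 75 x 60 mm; origin at its underside.

How it is judged (in metres and radians):
On the way, in this order (a step that is already met when the one before it is completed fails the run):
1. the rod is swung up and the hood, let go, rests on it with the rod's tip in the socket (distance between rod_tip and hood_socket below 0.008 m and velocity of joint hood between -0.05 and 0.05 rad/s and contact force between each of the fingers, the arm and hood below 0.3 N and contact force between rod and hood above 0.2 N), for 0.4 s.
2. the sample tube is drawn out of the incubator (z of sample_tube in the frame of incubator above 0.055 m), for 0.05 s.
At the end, for the whole second after the job is handed in: The hood rests still on the prop rod alone, untouched, with the rod's tip within 8 mm of its seat in the socket; the orange-capped tube stands released, upright (within 0.15 rad) and at rest in the yellow-ringed hole, its foot at least 31 mm below the rack's top and within 6 mm of the hole's axis (all of step 1 and horizontal distance between sample_tube and rack_target below 0.006 m and z of sample_tube in the frame of rack_target below -0.031 m and angle between sample_tube's own z axis and vertical below 0.15 rad and linear speed of sample_tube below 0.02 m/s).
It fails at once if the hood falls below the height of the prop (under 0.7 rad) (value of joint hood below 0.7 rad).
It fails at once if the sample tube is pulled (over 30 mm) while the hood is not on its prop (tip over 12 mm from its seat) (distance of sample_tube from where it was at the start of the episode above 0.03 m and distance between rod_tip and hood_socket above 0.012 m).
It fails at once if a bystander is shifted by over 30 mm (distance of any of blue_tube, rack_tube1, rack_tube2, timer, cube_rack from where it was at the start of the episode above 0.03 m).
It also fails if it takes over 64 s, if anything falls off the work surface, if the arm or the gripper's body presses on something with over 40 N, if the wrist force passes 120 N, or if a joint passes its speed limit or range.

## Working session

There is one attempt and no reset: what is moved stays moved. The work goes in short steps, Python scripts to look and compute and a tool call to move; the robot and the scene stay as the last step left them, time stands still between calls to the robot, and variables do not carry over. Pictures are saved under pics/ and viewed, at most 13 in all, crops included, and the job is handed in when it is done.

Besides the shell and the picture viewer there is one more tool, called as name(argument=value, ...) on one line, values as JSON. send_rows: Moves the arm, as the interface text tells. Its arguments: {"type":"object","properties":{"increments":{"type":"array","items":{"type":"array","items":{"type":"number"}}},"force":{"type":"number"}},"required":["increments"]}

```bash
mkdir -p pics; ls
python3 - <<'E'
from plant import bot
import cv2,numpy as np
for n in("side","top"):
    c=bot.capture(n); cv2.imwrite(f"pics/{n}0.png",c["frame"][...,::-1]); np.savez(f"{n}0.npz",**c); print(n,c["mtx"].round(1).tolist(),c["T"].round(3).tolist())
print(bot.state())
E
```

```text
pics
side [[442.7, 0.0, 302.8], [0.0, 442.7, 195.9], [0.0, 0.0, 1.0]] [[-0.907, -0.256, 0.336, 0.918], [0.421, -0.589, 0.69, 0.668], [0.021, 0.767, 0.642, 0.8], [0.0, 0.0, 0.0, 1.0]]
top [[390.7, 0.0, 319.6], [0.0, 390.7, 205.5], [0.0, 0.0, 1.0]] [[-0.027, 0.99, -0.14, 0.375], [-1.0, -0.026, 0.002, -0.088], [-0.001, 0.14, 0.99, 1.083], [0.0, 0.0, 0.0, 1.0]]
{'t': 0.1, 'joint_pos': array([-7.81864972e+01,  2.01214545e+01,  9.46748123e+01,  2.59884608e-03,
        6.52648297e+01, -4.84679178e+00]), 'joint_velocities': array([ 0.01650189, -0.06474918, -0.07094496,  0.01012228, -0.02028402,
       -0.03307676]), 'joint_efforts': array([ 3.76525322e-04, -5.06832504e+01, -2.91876608e+01, -1.16319438e-04,
        2.70061209e-03,  1.66607315e-07]), 'ee_pos': array([ 0.1576533 , -0.52656447,  0.19830018]), 'tool_rot': array([-1.79939321e+02, -7.51295853e-03,  1.66592019e+01]), 'ft_force': array([-0.423888  , -0.12769736,  0.23374705]), 'wrist_torque': array([0.0388173 , 0.0323795 , 0.00350238]), 'gripper_force': 0.0, 'width': 0.08534706559588785}
```

View pics/side0.png

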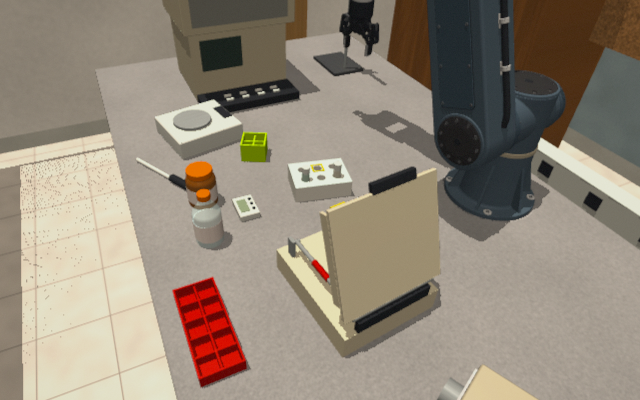

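View pics/top0.png

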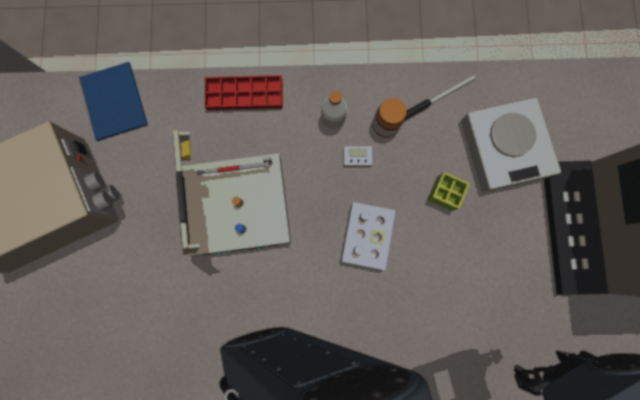

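The side view shows the hood standing open with its lip at (393,180) and the red sleeve at (319,270). In the top view the orange cap is at (237,202), the blue cap at (240,229), the yellow ring at (377,237), the sleeve at (229,169) and the hood lip near (182,203).

```bash
cat > h.py <<'E'
import numpy as np,cv2
def cloud(c):
    K,T,z=c["mtx"],c["T"],c["z_map"]; v,u=np.mgrid[:400,:640]
    p=np.stack([(u-K[0,2])/K[0,0]*z,-(v-K[1,2])/K[1,1]*z,-z],-1)
    P=p@T[:3,:3].T+T[:3,3]; P[z==0]=np.nan; return P
def blobs(c,lo,hi,roi,mn=6):
    h=cv2.cvtColor(c["frame"],cv2.COLOR_RGB2HSV); m=cv2.inRange(h,lo,hi); r=np.zeros_like(m); a,b,x,y=roi; r[b:y,a:x]=m[b:y,a:x]
    n,l,s,ce=cv2.connectedComponentsWithStats(r); P=cloud(c)
    return [(s[i,4],ce[i].round(1).tolist(),np.nanmedian(P[l==i],0).round(4).tolist(),np.nanmax(P[l==i][:,2]).round(4)) for i in range(1,n) if s[i,4]>=mn]
E
python3 - <<'E'
from h import *
t=dict(np.load("top0.npz")); s=dict(np.load("side0.npz")); P=cloud(t)
R=(160,120,420,280)
for nm,lo,hi in(("red",(0,150,90),(6,255,255)),("orange",(7,150,90),(18,255,255)),("yellow",(20,110,90),(32,255,255)),("blue",(105,130,60),(130,255,255))):
    print(nm,*blobs(t,lo,hi,R),sep="\n  ")
print("side red",*blobs(s,(0,150,90),(6,255,255),(280,230,350,300)),sep="\n  ")
def rect(zlo,zhi,roi):
    a,b,x,y=roi; Q=P[b:y,a:x].reshape(-1,3); Q=Q[(Q[:,2]>zlo)&(Q[:,2]<zhi)]
    return np.median(Q[:,2]),cv2.minAreaRect((Q[:,:2]*1000).astype(np.float32)),Q
z,r,Q=rect(.052,.068,(205,140,300,265)); print("deck",z,r,cv2.boxPoints(r).tolist())
z,r,_=rect(.042,.06,(335,195,405,280)); print("rack",z,r)
# deck front edge (-y) per row band
E=[]
for x in np.arange(-.0,1,.01):
    q=Q[abs(Q[:,0]-x)<.005]
    if len(q)>15:E.append((x,q[:,1].min()))
E=np.array(E);print(E.round(3).tolist())
# hood: high points
q=P[120:270,160:215].reshape(-1,3); q=q[q[:,2]>.2]
print("hood hi",np.nanmax(q[:,2]),np.percentile(q,[2,50,98],axis=0).round(3).tolist())
S=cloud(s); 
for u,v in((393,180),(385,183),(400,178),(372,192),(414,173),(380,240),(380,290),(290,245)):print((u,v),S[v,u].round(4).tolist())
E
```

```text
red
  (np.int32(50), [228.1, 168.4], [0.6156, 0.1404, 0.1057], np.float64(0.1096))
orange
  (np.int32(52), [392.9, 121.1], [0.7287, -0.2863, 0.1098], np.float64(0.1148))
  (np.int32(33), [236.2, 200.9], [0.5307, 0.1218, 0.1009], np.float64(0.1056))
yellow
  (np.int32(152), [184.7, 148.4], [0.6117, 0.1865, 0.3008], np.float64(0.3083))
blue
  (np.int32(40), [239.0, 227.8], [0.4618, 0.114, 0.1014], np.float64(0.1056))
side red
  (np.int32(141), [320.1, 269.6], [0.6201, 0.1459, 0.1033], np.float64(0.1071))
deck 0.06065091522128041 ((533.82373046875, 114.03181457519531), (240.42091369628906, 221.24221801757812), 6.099010467529297) [[402.54052734375, 211.25479125976562], [426.046875, -8.735137939453125], [665.10693359375, 16.808837890625], [641.6005859375, 236.79876708984375]]
rack 0.0508384959792999 ((438.176025390625, -217.22726440429688), (115.42500305175781, 160.08213806152344), 77.27388000488281)
[[0.41, 0.115], [0.42, 0.016], [0.43, -0.008], [0.44, -0.006], [0.45, -0.006], [0.46, -0.004], [0.47, -0.004], [0.48, -0.001], [0.49, -0.001], [0.5, -0.001], [0.51, 0.001], [0.52, 0.002], [0.53, 0.003], [0.54, 0.004], [0.55, 0.006], [0.56, 0.006], [0.57, 0.008], [0.58, 0.008], [0.59, 0.009], [0.6, 0.01], [0.61, 0.011], [0.62, 0.013], [0.63, 0.013], [0.64, 0.015], [0.65, 0.015], [0.66, 0.018]]
hood hi 0.3423514782505911 [[0.405, 0.163, 0.234], [0.547, 0.183, 0.32], [0.643, 0.207, 0.341]]
(393, 180) [0.5121, 0.1895, 0.333]
(385, 183) [0.5279, 0.189, 0.331]
(400, 178) [0.4942, 0.1856, 0.3292]
(372, 192) [0.5573, 0.1954, 0.3254]
(414, 173) [0.4632, 0.1838, 0.3296]
(380, 240) [0.5464, 0.2259, 0.2336]
(380, 290) [0.5534, 0.2609, 0.1359]
(290, 245) [0.643, 0.046, 0.0892]
```

```bash
cat >> h.py <<'E'
from scipy.spatial.transform import Rotation as Ro
C=np.array([.5305,.137,0]); RI=Ro.from_euler('z',6.2,degrees=True)
i2w=lambda p:C+RI.apply(np.array(p)/1000.)
def tool(tilt,lip=False):
    # tilt deg: tool z leans to incubator +y; lip: closing line in the incubator's yz plane, else along x
    z=[0,np.sin(np.radians(tilt)),-np.cos(np.radians(tilt))]; x=[1.,0,0]
    M=np.column_stack([x,np.cross(z,x),z]) if lip else np.column_stack([np.cross(x,z),x,z])
    return RI*Ro.from_matrix(M)
def step(st,pos,R):
    "turn (units of 6 deg, tool axes), then shift in mm along the turned axes"
    R0=Ro.from_euler('xyz',st["tool_rot"],degrees=True)
    rv=(R0.inv()*R).as_rotvec(degrees=True)/6
    return rv.round(2).tolist(),(R.inv().apply(pos-st["ee_pos"])*1000).round(1).tolist()
E
python3 - <<'E'
from h import *; from plant import bot
st=bot.state(); R=tool(15); g=i2w([85,-5,99]); z=R.apply([0,0,1])
print(g,step(st,g+.019*z-.1*z,R), R.as_euler('xyz',degrees=True))
E
```

```text
[0.61554283 0.14120919 0.099     ] ([1.73, 2.08, -13.18], [567.8, 527.3, 173.9]) [180.  -15.   96.2]
```

send_rows(increments=[[0,0,0,0,0,-40,0],[0,0,0,0,0,-40,0],[0.173,0.208,-1.318,0,0,0,0],[0.173,0.208,-1.318,0,0,0,0],[0.173,0.208,-1.318,0,0,0,0],[0.173,0.208,-1.318,0,0,0,0],[0.173,0.208,-1.318,0,0,0,0],[0.173,0.208,-1.318,0,0,0,0],[0.173,0.208,-1.318,0,0,0,0],[0.173,0.208,-1.318,0,0,0,0],[0.173,0.208,-1.318,0,0,0,0],[0.173,0.208,-1.318,0,0,0,0]])

```text
t: 1.6
ee_pos: [0.1576, -0.5268, 0.2784]
tool_rot: [180.0, -15.1, 96.5]
ft_force: [-0.5, 0.4, 0.1]
width: 0.0855
gripper_force: 0.0
```

```bash
cat > s.py <<'E'
from h import *; from plant import bot
import sys
st=bot.state(); print(st["t"],st["joint_pos"].round(1),st["ee_pos"].round(4),st["tool_rot"].round(1),st["width"],st["ft_force"].round(1))
x,y,z,back,tilt=map(float,sys.argv[1:6]); R=tool(tilt,len(sys.argv)>6); k=R.apply([0,0,1])
print(step(st,i2w([x,y,z])+(.019-back/1000)*k,R))
E
python3 s.py 85 -5 99 100 15
```

```text
1.6 [-78.9  25.   77.6   1.2  92.5 -85.5] [ 0.1576 -0.5268  0.2784] [180.  -15.1  96.5] 0.08546459372769412 [-0.5  0.4  0.1]
([-0.0, -0.01, 0.05], [547.2, 527.4, 251.4])
```

send_rows(increments=[[0,0,0,38,36,8,0],[0,0,0,38,36,8,0],[0,0,0,38,36,8,0],[0,0,0,38,36,8,0],[0,0,0,38,36,8,0],[0,0,0,38,36,8,0],[0,0,0,38,36,8,0],[0,0,0,38,36,8,0],[0,0,0,38,36,8,0],[0,0,0,38,36,8,0],[0,0,0,38,36,8,0],[0,0,0,38,36,8,0]])

```text
t: 3.1
ee_pos: [0.5374, -0.0159, 0.3037]
tool_rot: [-180.0, -15.0, 96.2]
ft_force: [-0.2, -1.2, -0.2]
width: 0.0854
gripper_force: 0.0
```

```bash
python3 s.py 85 -5 99 100 15
```

```text
3.1 [-14.4  15.9  86.8  14.1  82.9 -23.1] [ 0.5374 -0.0159  0.3037] [-180.   -15.    96.2] 0.08540837077341056 [-0.2 -1.2 -0.2]
([-0.0, 0.01, 0.0], [89.7, 94.6, 155.0])
```

send_rows(increments=[[0,0,0,30,32,15,0],[0,0,0,30,32,20,0],[0,0,0,30,31,20,0],[0,0,0,0,0,40,0.3],[0,0,0,0,0,40,0.3],[0,0,0,0,0,40,0.3],[0,0,0,0,0,40,0.3],[0,0,0,0,0,30,0.3],[0,0,0,0,0,10,0.3],[0,0,0,0,0,0,0.3]], force=30)

```text
t: 4.35
ee_pos: [0.6146, 0.1447, 0.0808]
tool_rot: [-180.0, -15.0, 96.2]
ft_force: [-0.1, -0.1, 0.0]
width: 0.0596
gripper_force: 0.0
```

```bash
python3 s.py 85 -5 99 0 15
python3 - <<'E'
from plant import bot
import cv2
a=bot.capture("side")["frame"][200:330,240:420,::-1];b=bot.capture("top")["frame"][110:270,150:330,::-1]
cv2.imwrite("pics/a1.png",cv2.hconcat([cv2.resize(a,(400,300)),cv2.resize(b,(390,300))]))
E
```

```text
4.35 [  2.   36.3  88.5  17.8  57.6 -14.1] [0.6146 0.1447 0.0808] [-180.   -15.    96.2] 0.0595827018794049 [-0.1 -0.1  0. ]
([-0.0, 0.01, 0.0], [1.2, 0.5, 0.5])
```

View pics/a1.png

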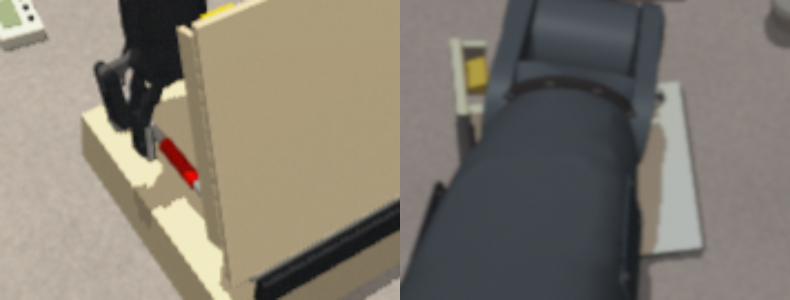

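The side crop shows the fingers next to the red sleeve, with the finger tip at about (150,150) and the sleeve at (178,160). I'll check this by projection.

Run:
```python
from h import *
c=dict(np.load("side0.npz"))
def pj(p):
    q=np.linalg.inv(c["T"])@np.r_[p,1]; q=q[:3]*[1,-1,-1]; r=c["mtx"]@q; return (r[:2]/r[2]).round(0)
for n,p in dict(tcp=[.6146,.1447,.0808],f1=[.6146+.03,.148,.0808],f2=[.5846,.142,.0808],sl=[.6155,.1412,.099]).items(): print(n,pj(p))
```

```text
tcp [321. 275.]
f1 [309. 281.]
f2 [334. 270.]
sl [321. 268.]
```

send_rows(increments=[[0,0,0,0,0,0,1],[0,0,0,0,0,0,1],[0,0,0,0,0,0,1],[0,0,0,0,0,0,1],[0,0,0,0,0,0,1]], force=30)

```text
t: 5.08
ee_pos: [0.6146, 0.1447, 0.0807]
tool_rot: [180.0, -15.0, 96.2]
ft_force: [0.3, -0.0, 0.2]
width: 0.0001
gripper_force: 0.0
```

Run:
```python
from h import *
from plant import bot
c=bot.capture("side"); cv2.imwrite("pics/a2.png",cv2.resize(c["frame"][200:330,240:420,::-1],(720,520)))
print(blobs(c,(0,150,90),(6,255,255),(280,230,350,300)))
```

```text
[(np.int32(116), [320.9, 271.0], [0.6206, 0.152, 0.1031], np.float64(0.1084))]
```

View pics/a2.png

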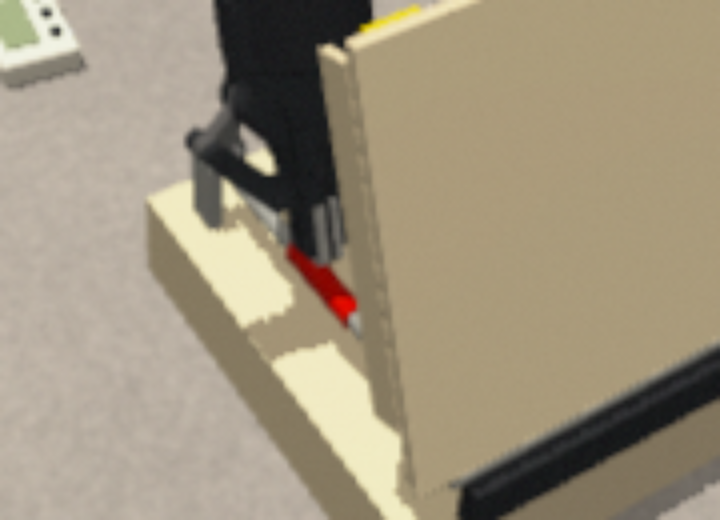

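The fingers are fully shut (width 0) and seem to sit above or behind the sleeve, with the tips at about (325,260) in the crop. I'll measure the tip from depth.

Run:
```python
from h import *
from plant import bot
c=bot.capture("side"); P=cloud(c)
for v in range(246,276,2): print(v,[(P[v,u]*1000).round(0).astype(int).tolist() for u in (316,319,322,325)],c["frame"][v,319:326:3].tolist())
```

```text
246 [[627, 137, 167], [621, 137, 164], [613, 136, 160], [646, 203, 239]] [[25, 28, 29], [25, 26, 27], [123, 112, 90]]
248 [[628, 138, 163], [620, 137, 158], [612, 134, 152], [646, 204, 235]] [[26, 29, 29], [24, 27, 27], [120, 109, 87]]
250 [[628, 139, 157], [621, 139, 154], [613, 138, 150], [646, 204, 229]] [[29, 31, 31], [91, 89, 84], [120, 109, 89]]
252 [[626, 135, 147], [622, 140, 150], [614, 139, 146], [646, 205, 225]] [[96, 93, 88], [58, 59, 55], [87, 82, 71]]
254 [[626, 136, 143], [621, 140, 144], [614, 140, 141], [605, 136, 133]] [[107, 103, 97], [54, 52, 53], [72, 69, 61]]
256 [[627, 138, 139], [621, 140, 139], [615, 142, 138], [607, 139, 131]] [[94, 92, 87], [47, 46, 43], [67, 65, 62]]
258 [[627, 140, 135], [621, 141, 134], [616, 144, 133], [606, 140, 125]] [[89, 87, 82], [46, 46, 43], [69, 69, 65]]
260 [[627, 139, 128], [622, 144, 131], [616, 144, 129], [609, 145, 127]] [[85, 85, 79], [59, 56, 54], [84, 81, 78]]
262 [[627, 140, 123], [623, 146, 127], [616, 145, 123], [609, 145, 120]] [[77, 76, 71], [65, 65, 60], [127, 120, 107]]
264 [[621, 129, 103], [622, 144, 119], [616, 146, 118], [584, 103, 58]] [[76, 75, 71], [75, 74, 71], [136, 125, 104]]
266 [[623, 134, 103], [618, 138, 105], [591, 104, 57], [587, 110, 60]] [[115, 56, 50], [114, 78, 62], [162, 148, 118]]
268 [[624, 136, 99], [620, 142, 104], [615, 145, 104], [590, 115, 61]] [[139, 4, 1], [125, 7, 3], [164, 147, 118]]
270 [[610, 111, 60], [623, 147, 104], [617, 149, 104], [611, 151, 103]] [[131, 10, 9], [138, 9, 4], [140, 100, 81]]
272 [[613, 118, 62], [623, 149, 100], [620, 155, 104], [615, 158, 106]] [[115, 29, 21], [139, 10, 2], [130, 10, 5]]
274 [[615, 121, 60], [608, 123, 58], [621, 157, 101], [616, 162, 104]] [[150, 125, 100], [130, 10, 4], [198, 10, 0]]
```

The depth shows the shut fingertips at z≈0.117, about 35 mm short of the reported TCP along the tool. I'll open, advance by that much and close again.

send_rows(increments=[[0,0,0,0,0,0,0.3],[0,0,0,0,0,0,0.3],[0,0,0,0,0,0,0.3],[0,0,0,0,0,10,0.3],[0,0,0,0,0,10,0.3],[0,0,0,0,0,10,0.3],[0,0,0,0,0,5,0.3],[0,0,0,0,0,0,1],[0,0,0,0,0,0,1],[0,0,0,0,0,0,1],[0,0,0,0,0,0,1]], force=30)

```text
t: 6.55
ee_pos: [0.6154, 0.1538, 0.0479]
tool_rot: [179.7, -15.0, 96.2]
ft_force: [6.4, 1.5, -1.4]
width: 0.0129
gripper_force: 29.4
```

Run:
```python
from h import *
from plant import bot
c=bot.capture("side"); cv2.imwrite("pics/a3.png",cv2.resize(c["frame"][200:330,240:420,::-1],(720,520)))
print(blobs(c,(0,150,90),(6,255,255),(280,230,350,300)))
```

```text
[(np.int32(74), [323.6, 272.9], [0.6174, 0.1594, 0.1042], np.float64(0.1075))]
```

View pics/a3.png

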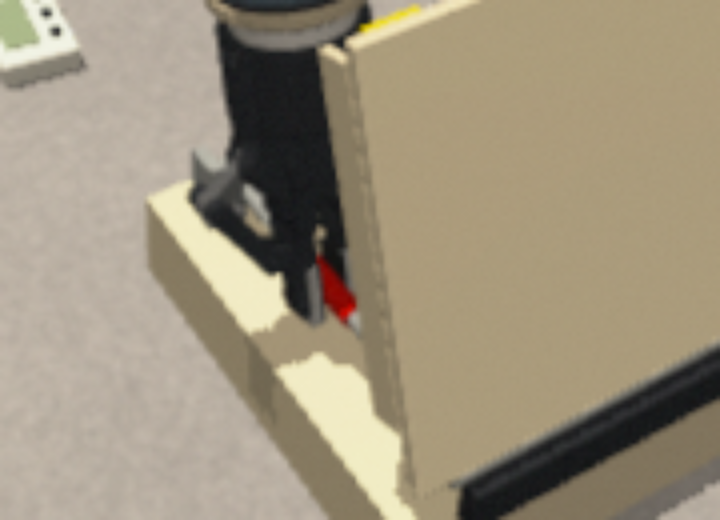

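The gripper now holds the sleeve: width 12.9 mm, 29 N. Next I'll work out the arc about the pivot.

```bash
cat > arc.py <<'E'
from h import *; from plant import bot
import sys
# arc.py px py pz deg_per_row axis(local x|y sign) : constant local shift (made before the turn) about a pivot line along incubator x
px,py,pz,d,ax=sys.argv[1:]; piv=i2w([float(px),float(py),float(pz)]); st=bot.state()
R=Ro.from_euler('xyz',st["tool_rot"],degrees=True); dR=Ro.from_euler(ax,float(d),degrees=True)
q=R.inv().apply(st["ee_pos"]-piv); s=dR.apply(q)-q
gp=st["ee_pos"]-.054*R.apply([0,0,1]); g=RI.inv().apply(gp-C)*1000
print(st["t"],"grip in inc mm",g.round(1),"ang",np.degrees(np.arctan2(g[2]-float(pz),g[1]-float(py))).round(1),"r",np.hypot(g[2]-float(pz),g[1]-float(py)).round(1),"ft",st["ft_force"].round(1),"w",round(st["width"],4),"j",st["joint_pos"].round(0),"ee",st["ee_pos"].round(4),st["tool_rot"].round(1))
print("shift-first",(s*1000).round(2),"turn-first",(dR.inv().apply(s)*1000).round(2),"turn units",float(d)/6)
E
python3 arc.py 85 -105 95 4.8 y
```

```text
6.6 grip in inc mm [ 86.   -6.4 100.1] ang 3.0 r 98.7 ft [ 6.4  2.2 -1.7] w 0.013 j [  3.  39.  89.  19.  54. -15.] ee [0.6154 0.1538 0.0479] [179.7 -15.   96.2]
shift-first [ 5.9   0.   -8.34] turn-first [ 6.58  0.   -7.82] turn units 0.7999999999999999
```

send_rows(increments=[[0,0.8,0,5.9,0,-8.3,1],[0,0.8,0,5.9,0,-8.3,1],[0,0,0,0,0,0,1]])

```text
t: 6.98
ee_pos: [0.6148, 0.16, 0.0677]
tool_rot: [179.8, -24.7, 96.2]
ft_force: [6.5, 4.3, 0.2]
width: 0.013
gripper_force: 29.6
```

```bash
python3 arc.py 85 -105 95 4.8 y
```

```text
6.975 grip in inc mm [ 86.   -8.8 116.8] ang 12.8 r 98.7 ft [6.5 4.3 0.2] w 0.013 j [ -1.  39.  89.  29.  59. -24.] ee [0.6148 0.16   0.0677] [179.8 -24.7  96.2]
shift-first [ 5.89  0.   -8.34] turn-first [ 6.57  0.   -7.82] turn units 0.7999999999999999
```

send_rows(increments=[[0,0.8,0,5.9,0,-8.3,1],[0,0.8,0,5.9,0,-8.3,1],[0,0.8,0,5.9,0,-8.3,1],[0,0.8,0,5.9,0,-8.3,1],[0,0.8,0,5.9,0,-8.3,1],[0,0.8,0,5.9,0,-8.3,1],[0,0.8,0,5.9,0,-8.3,1],[0,0.8,0,5.9,0,-8.3,1],[0,0.8,0,5.9,0,-8.3,1],[0,0.6,0,4.4,0,-6.2,1],[0,0,0,0,0,0,1]])

```text
t: 8.35
ee_pos: [0.6164, 0.1426, 0.1623]
tool_rot: [179.5, -71.5, 96.6]
ft_force: [8.3, 4.2, 2.4]
width: 0.0133
gripper_force: 29.8
```

```bash
python3 arc.py 85 -105 95 4.8 y
```

```text
8.35 grip in inc mm [ 85.9 -54.9 179.4] ang 59.3 r 98.2 ft [8.3 4.2 2.4] w 0.0133 j [-16.  48.  84.  62.  93. -47.] ee [0.6164 0.1426 0.1623] [179.5 -71.5  96.6]
shift-first [ 5.91  0.   -8.29] turn-first [ 6.59  0.   -7.77] turn units 0.7999999999999999
```

send_rows(increments=[[0,0,0,0,0,0,0.5],[0,0,0,0,0,0,0.3],[0,0,0,0,0,0,0.3],[0,0,0,0,0,-20,0.3],[0,0,0,0,0,-40,0.3],[0,0,0,0,0,-40,0.3],[0,0,0,0,0,-40,0.3]])

```text
t: 9.22
ee_pos: [0.6292, 0.0086, 0.2069]
tool_rot: [179.9, -71.3, 96.2]
ft_force: [0.4, 0.6, -0.2]
width: 0.0595
gripper_force: 0.0
```

```bash
python3 - <<'E'
from h import *
from plant import bot
c=bot.capture("side"); cv2.imwrite("pics/a4.png",cv2.resize(c["frame"][130:330,220:460,::-1],(720,600)))
for b in blobs(c,(0,150,90),(6,255,255),(270,180,350,300))+blobs(bot.capture("top"),(0,150,90),(6,255,255),(200,140,300,200)):
    p=RI.inv().apply(np.array(b[2])-C)*1000; print(b,p.round(1),np.degrees(np.arctan2(p[2]-95,p[1]+105)))
E
python3 s.py 0 47 331 120 17.2 lip
```

```text
(np.int32(73), [308.4, 227.7], [0.6276, 0.0996, 0.1849], np.float64(0.206)) [ 92.5 -47.7 184.9] 57.47307980667179
(np.int32(42), [241.9, 157.6], [0.6196, 0.0902, 0.1875], np.float64(0.2094)) [ 83.5 -56.1 187.5] 62.160621904581326
9.325 [-26.3  49.2  74.1  55.7 104.2 -43.3] [0.6301 0.0064 0.2075] [179.5 -71.2  96.5] 0.059532628286619746 [ 0.1  0.1 -0.4]
([-6.99, -7.06, 13.77], [-85.0, -215.7, -163.5])
```

View pics/a4.png

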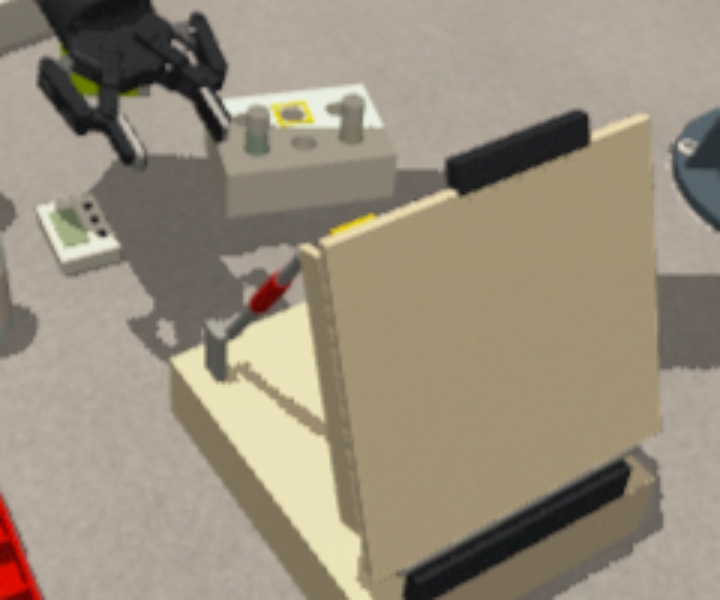

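The rod stands at about 60° with the hood still open. Next is the lip approach, using the corrected 54 mm grasp offset.

send_rows(increments=[[0,0,0,50,0,-33,0],[0,0,0,50,0,-33,0],[0,0,0,50,0,-33,0],[-0.583,-0.588,1.148,0,0,0,0],[-0.583,-0.588,1.148,0,0,0,0],[-0.583,-0.588,1.148,0,0,0,0],[-0.583,-0.588,1.148,0,0,0,0],[-0.583,-0.588,1.148,0,0,0,0],[-0.583,-0.588,1.148,0,0,0,0],[-0.583,-0.588,1.148,0,0,0,0],[-0.583,-0.588,1.148,0,0,0,0],[-0.583,-0.588,1.148,0,0,0,0]])

```text
t: 10.82
ee_pos: [0.6338, -0.035, 0.3802]
tool_rot: [-154.5, -17.2, 21.6]
ft_force: [0.0, 0.6, 0.2]
width: 0.0853
gripper_force: 0.0
```

```bash
sed -i 's/\.019-back/.054-back/' s.py; python3 s.py 0 50.7 332 100 17.8 lip
```

```text
10.825 [-21.   24.   69.5  29.8  92.5  43.2] [ 0.6338 -0.035   0.3802] [-154.5  -17.2   21.6] 0.08525672701494451 [0.  0.6 0.2]
([-1.65, -1.7, 3.43], [-84.1, -206.9, 71.1])
```

send_rows(increments=[[-0.55,-0.57,1.14,0,0,0,0],[-0.55,-0.57,1.14,0,0,0,0],[-0.55,-0.57,1.14,0,0,0,0],[0,0,0,-17,-41,14,0],[0,0,0,-17,-41,14,0],[0,0,0,-17,-41,14,0],[0,0,0,-17,-42,14,0],[0,0,0,-16,-42,14,0],[0,0,0,0,0,0,0]])

```text
t: 11.95
ee_pos: [0.5246, 0.1749, 0.3775]
tool_rot: [-162.1, -0.1, 6.6]
ft_force: [0.0, -0.2, -0.2]
width: 0.0853
gripper_force: 0.0
```

```bash
python3 s.py 0 50.7 332 100 17.8 lip;  python3 - <<'E'
from h import *
from plant import bot
c=bot.capture("side"); cv2.imwrite("pics/a5.png",cv2.resize(c["frame"][70:330,240:520,::-1],(640,594)))
E
```

```text
11.95 [ 4.  12.5 81.9 18.  86.5 86.1] [0.5246 0.1749 0.3775] [-1.621e+02 -1.000e-01  6.600e+00] 0.08530135577393042 [ 0.  -0.2 -0.2]
([-0.02, -0.0, 0.08], [1.8, 2.1, 1.1])
```

View pics/a5.png

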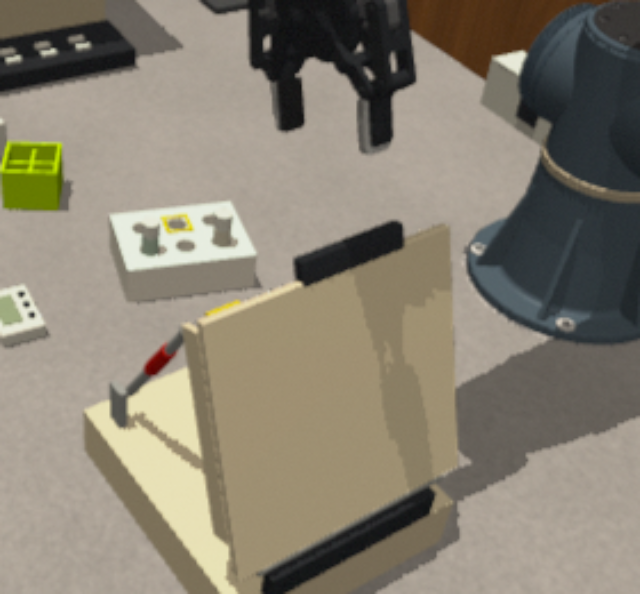

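The gripper straddles the lip line (lip at (350,250), finger tips at (290,125) and (378,150)). I'll advance and pinch.

send_rows(increments=[[0,0,0,0,2,25,0],[0,0,0,0,0,25,0],[0,0,0,0,0,25,0],[0,0,0,0,0,20,0],[0,0,0,0,0,5,0],[0,0,0,0,0,0,1],[0,0,0,0,0,0,1],[0,0,0,0,0,0,1],[0,0,0,0,0,0,1],[0,0,0,0,0,0,1]], force=40)

```text
t: 13.25
ee_pos: [0.5231, 0.2017, 0.2815]
tool_rot: [-162.1, -0.2, 6.5]
ft_force: [-1.3, -3.7, 4.4]
width: 0.0114
gripper_force: 39.8
```

```bash
python3 arc.py 0 120 100 2 x; python3 arc.py 0 120 100 -2 x
```

```text
13.25 grip in inc mm [ -0.4  48.5 332.9] ang 107.1 r 243.6 ft [-1.3 -3.7  4.4] w 0.0114 j [ 7. 16. 91. 19. 74. 85.] ee [0.5231 0.2017 0.2815] [-162.1   -0.2    6.5]
shift-first [ 0.    6.62 -0.01] turn-first [ 0.    6.62 -0.24] turn units 0.3333333333333333
13.25 grip in inc mm [ -0.4  48.5 332.9] ang 107.1 r 243.6 ft [-1.3 -3.7  4.4] w 0.0114 j [ 7. 16. 91. 19. 74. 85.] ee [0.5231 0.2017 0.2815] [-162.1   -0.2    6.5]
shift-first [ 0.   -6.62  0.24] turn-first [ 0.   -6.62  0.01] turn units -0.3333333333333333
```

send_rows(increments=[[0.333,0,0,0,6.62,0,1],[0.333,0,0,0,6.62,0,1],[0.333,0,0,0,6.62,0,1],[0.333,0,0,0,6.62,0,1],[0.333,0,0,0,6.62,0,1],[0.333,0,0,0,6.62,0,1],[0.333,0,0,0,6.62,0,1],[0.333,0,0,0,6.62,0,1],[0.333,0,0,0,6.62,0,1],[0,0,0,0,0,0,1]])

```text
t: 14.5
ee_pos: [0.5287, 0.148, 0.2548]
tool_rot: [-144.0, -0.0, 6.4]
ft_force: [-4.2, -5.1, 3.2]
width: 0.0113
gripper_force: 41.0
```

```bash
python3 arc.py 0 120 100 2 x
```

```text
14.5 grip in inc mm [ -0.5 -20.6 298.5] ang 125.3 r 243.2 ft [-4.2 -5.1  3.2] w 0.0113 j [-8. 20. 95. 36. 78. 64.] ee [0.5287 0.148  0.2548] [-144.    -0.     6.4]
shift-first [0.   6.61 0.02] turn-first [ 0.    6.6  -0.21] turn units 0.3333333333333333
```

send_rows(increments=[[0.1,0,0,0,2,0,1],[0.1,0,0,0,2,0,1],[0.1,0,0,0,2,0,1],[0.1,0,0,0,2,0,1],[0.1,0,0,0,2,0,1],[0.1,0,0,0,2,0,1],[0,0,0,0,0,0,1]])

```text
t: 15.38
ee_pos: [0.5297, 0.1393, 0.2481]
tool_rot: [-140.4, -0.1, 6.5]
ft_force: [-6.6, -5.1, 5.3]
width: 0.0112
gripper_force: 40.8
```

```bash
python3 arc.py 0 120 100 2 x;  python3 - <<'E'
from h import *
from plant import bot
c=bot.capture("side"); cv2.imwrite("pics/a6.png",cv2.resize(c["frame"][140:290,250:430,::-1],(720,600)))
E
```

```text
15.375 grip in inc mm [ -0.5 -32.1 289.7] ang 128.7 r 243.2 ft [-6.6 -5.1  5.3] w 0.0112 j [-10.  22.  95.  39.  79.  61.] ee [0.5297 0.1393 0.2481] [-1.404e+02 -1.000e-01  6.500e+00]
shift-first [ 0.    6.6  -0.01] turn-first [ 0.    6.6  -0.24] turn units 0.3333333333333333
```

View pics/a6.png

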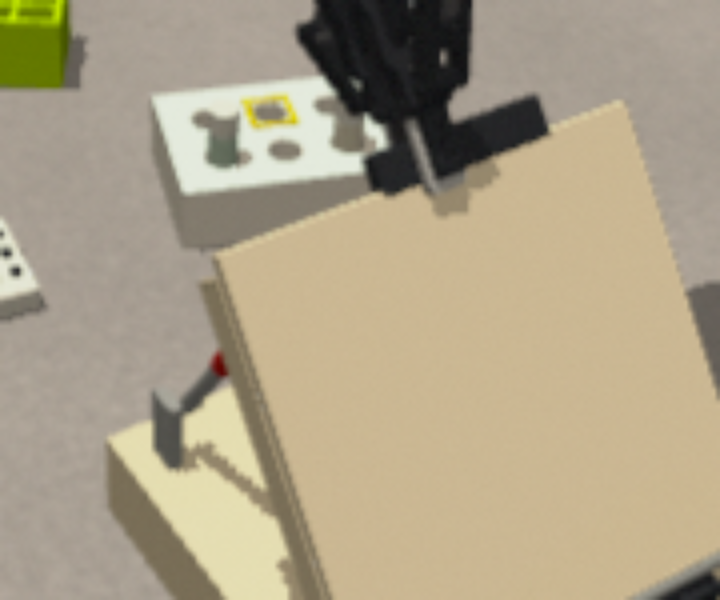

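send_rows(increments=[[0.05,0,0,0,1,0,1],[0.05,0,0,0,1,0,1],[0,0,0,0,0,0,1]])

```text
t: 15.8
ee_pos: [0.5296, 0.1392, 0.2481]
tool_rot: [-139.7, -0.1, 6.6]
ft_force: [-7.2, 6.0, 12.1]
width: 0.0113
gripper_force: 40.6
```

The pose stopped changing and the force rose, so the rod is carrying the hood. Releasing now.

send_rows(increments=[[0,0,0,0,0,0,0.7],[0,0,0,0,0,0,0.4],[0,0,0,0,0,0,0.2],[0,0,0,0,0,0,0.2],[0,0,0,0,0,0,0.2],[0,0,0,0,0,-20,0.2],[0,0,0,0,0,-30,0.2],[0,0,0,0,0,-40,0.2],[0,0,0,0,0,-40,0.2]])

```text
t: 16.92
ee_pos: [0.5395, 0.0539, 0.3469]
tool_rot: [-139.9, -0.1, 6.5]
ft_force: [0.1, -0.3, 0.3]
width: 0.0682
gripper_force: 0.0
```

```bash
python3 - <<'E'
from h import *
from plant import bot
c=bot.capture("side"); cv2.imwrite("pics/a7.png",cv2.resize(c["frame"][140:290,250:430,::-1],(720,600)))
S=cloud(c); q=[]
for v in range(195,260,5):
  for u in range(330,395,5):
    f=c["frame"][v,u].astype(int)
    if f[0]>140 and S[v,u,2]>.12: q.append(RI.inv().apply(S[v,u]-C))
q=np.array(q);k=np.polyfit(q[:,1],q[:,2],1);print(len(q),"hood angle",np.arctan(-k[0]), "z at y=120:",np.polyval(k,.12))
E
python3 s.py 0 -15 90 130 35
```

```text
169 hood angle 0.8674982627543818 z at y=120: 0.11772896147580392
16.975 [-18.5  19.1  84.3  35.9  94.7  62.1] [0.5408 0.0513 0.3505] [-140.    -0.4    6.4] 0.06830925019476826 [-0.5 -2.3  3.1]
([-0.63, -0.68, -14.92], [-91.0, -1.0, 178.3])
```

View pics/a7.png

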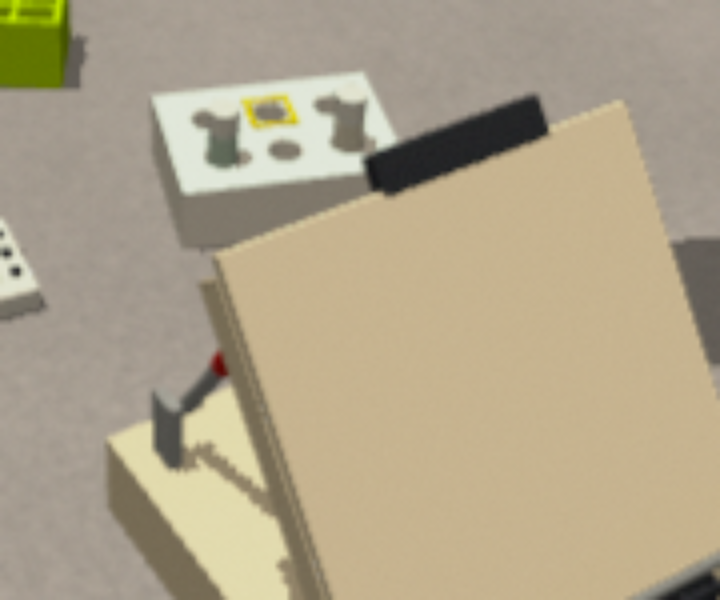

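The picture shows the hood unmoved (fitted angle 0.867) and resting on the rod with the gripper clear of it. Next is turning towards the tube.

send_rows(increments=[[0,0,0,0,0,-30,0.3],[-0.06,-0.06,-1.5,0,0,0,0.3],[-0.06,-0.06,-1.5,0,0,0,0.3],[-0.06,-0.06,-1.5,0,0,0,0.3],[-0.06,-0.06,-1.5,0,0,0,0.3],[-0.06,-0.06,-1.5,0,0,0,0.3],[-0.06,-0.06,-1.5,0,0,0,0.3],[-0.06,-0.06,-1.5,0,0,0,0.3],[-0.06,-0.06,-1.5,0,0,0,0.3],[-0.06,-0.06,-1.5,0,0,0,0.3],[-0.06,-0.06,-1.5,0,0,0,0.3],[0,0,0,0,0,0,0.3]])

```text
t: 18.48
ee_pos: [0.5416, 0.0355, 0.3688]
tool_rot: [179.9, -35.5, 96.6]
ft_force: [0.0, 0.4, -0.2]
width: 0.0599
gripper_force: 0.0
```

```bash
python3 s.py -0.5 -15.5 90 110 38
python3 - <<'E'
from h import *
from plant import bot
c=bot.capture("top")
for b in blobs(c,(7,150,60),(18,255,255),(215,180,260,225),4)+blobs(c,(20,100,90),(34,255,255),(360,215,400,260),4): print(b)
E
```

```text
18.475 [-18.3  17.9  81.5  32.1  96.1 -25.8] [0.5416 0.0355 0.3688] [179.9 -35.5  96.6] 0.05989088553271101 [ 0.   0.4 -0.2]
([-0.01, 0.41, 0.05], [-103.4, -0.6, 217.1])
(np.int32(35), [236.0, 200.9], [0.5311, 0.1222, 0.1], np.float64(0.1043))
```

send_rows(increments=[[0,0.41,0,0,0,0,0.3],[0,0,0,-35,0,20,0.3],[0,0,0,-35,0,40,0.3],[0,0,0,-34,0,40,0.3],[0,0,0,0,0,40,0.3],[0,0,0,0,0,40,0.3],[0,0,0,0,0,37,0.3],[0,0,0,0,0,0,0.3]])

```text
t: 19.52
ee_pos: [0.535, 0.0878, 0.1321]
tool_rot: [-179.8, -38.2, 96.4]
ft_force: [-0.2, -0.4, 0.2]
width: 0.06
gripper_force: 0.0
```

```bash
python3 s.py -0.5 -15 90 0 38
```

```text
19.525 [-14.4  31.   98.6  37.6  70.7 -40.1] [0.535  0.0878 0.1321] [-179.8  -38.2   96.4] 0.05999855549602298 [-0.2 -0.4  0.2]
([-0.05, -0.03, 0.02], [1.2, 0.4, 108.4])
```

send_rows(increments=[[0,0,0,1,0.5,25,0.3],[0,0,0,0,0,25,0.3],[0,0,0,0,0,25,0.3],[0,0,0,0,0,20,0.3],[0,0,0,0,0,13,0.3],[0,0,0,0,0,0,1],[0,0,0,0,0,0,1],[0,0,0,0,0,0,1],[0,0,0,0,0,0,1]], force=30)

```text
t: 20.65
ee_pos: [0.53, 0.1535, 0.05]
tool_rot: [179.7, -38.0, 96.7]
ft_force: [0.2, -0.2, 4.1]
width: 0.0207
gripper_force: 29.4
```

```bash
python3 s.py -0.5 -15 90 0 38;python3 - <<'E'
from h import *
print(tool(38).inv().apply([0,0,1]).round(3))
E
```

```text
20.65 [ -7.8  37.6 102.2  43.8  59.6 -43.8] [0.53   0.1535 0.05  ] [179.7 -38.   96.7] 0.020681507220146663 [ 0.2 -0.2  4.1]
([-0.0, -0.0, 0.06], [-0.2, -1.7, 3.1])
[ 0.616  0.    -0.788]
```

Gripped at 20.7 mm. Lifting straight up.

send_rows(increments=[[0,0,0,3.1,0,-3.9,1],[0,0,0,6.2,0,-7.9,1],[0,0,0,6.2,0,-7.9,1],[0,0,0,6.2,0,-7.9,1],[0,0,0,6.2,0,-7.9,1],[0,0,0,3.1,0,-3.9,1],[0,0,0,0,0,0,1]])

```text
t: 21.52
ee_pos: [0.5294, 0.1539, 0.0998]
tool_rot: [179.8, -38.0, 96.7]
ft_force: [-0.4, -0.2, -1.2]
width: 0.0211
gripper_force: 29.3
```

```bash
python3 s.py -0.5 -15 90 0 38;python3 - <<'E'
from h import *
from plant import bot
c=bot.capture("side"); cv2.imwrite("pics/a8.png",cv2.resize(c["frame"][100:290,230:458,::-1],(720,600)))
E
```

```text
21.525 [ -7.8  32.7 101.6  41.8  63.7 -39.5] [0.5294 0.1539 0.0998] [179.8 -38.   96.7] 0.021109098421977356 [-0.4 -0.2 -1.2]
([-0.01, 0.0, 0.06], [-31.1, -1.3, 42.1])
```

View pics/a8.png

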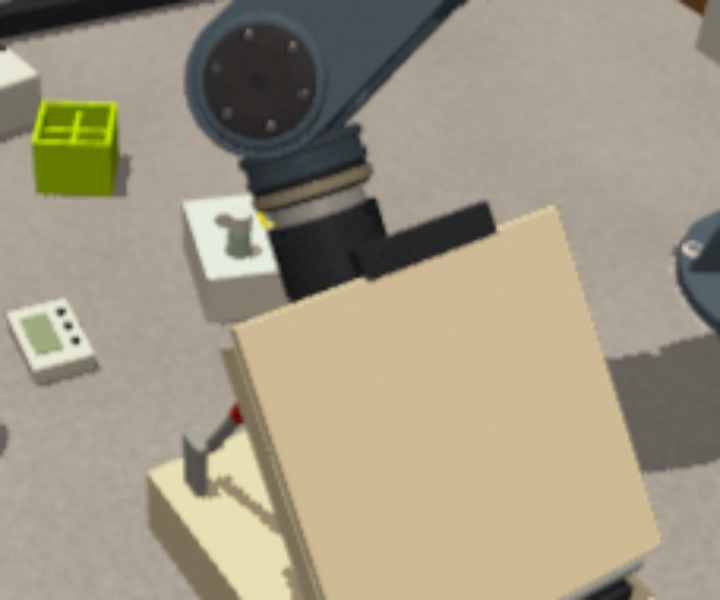

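The tube is lifted and the hood still sits on the prop. I'll measure the ringed hole in both first frames (plane z=0.05).

```bash
cat >> h.py <<'E'
def ray(c,uv,z):
    K,T=c["mtx"],c["T"]; d=T[:3,:3]@np.array([(uv[0]-K[0,2])/K[0,0],-(uv[1]-K[1,2])/K[1,1],-1]); o=T[:3,3]; return o+d*(z-o[2])/d[2]
E
python3 - <<'E'
from h import *
for n,roi,lo in(("side",(300,155,340,185),(20,90,90)),("top",(365,222,395,250),(18,40,90))):
    c=dict(np.load(n+"0.npz")); h=cv2.cvtColor(c["frame"],cv2.COLOR_RGB2HSV); m=cv2.inRange(h,lo,(36,255,255)); a,b,x,y=roi
    r=np.zeros_like(m); r[b:y,a:x]=m[b:y,a:x]; pts=cv2.findNonZero(r)
    if pts is None: print(n,None,h[237,370:385].tolist()); continue
    mr=cv2.minAreaRect(pts); box=cv2.boundingRect(pts); print(n,len(pts),mr,box,ray(c,mr[0],.05).round(4),ray(c,pts.mean((0,1)),.05).round(4))
    t=cloud(c);
E
python3 s.py -0.5 -15 90 0 38 | head -1
```

```text
side 54 ((317.05999755859375, 167.4199981689453), (7.071067810058594, 13.293608665466309), 81.8698959350586) (310, 164, 15, 8) [ 0.4343 -0.2369  0.05  ] [ 0.4348 -0.2362  0.05  ]
top 100 ((376.923095703125, 236.88462829589844), (13.139781951904297, 13.139781951904297), 11.309932708740234) (370, 230, 15, 15) [ 0.433  -0.2395  0.05  ] [ 0.4336 -0.2402  0.05  ]
21.575 [ -7.8  32.7 101.6  41.8  63.7 -39.5] [0.5293 0.1538 0.0995] [179.8 -38.   96.6] 0.020822826961910897 [ 0.  -0.4  0.1]
```

send_rows(increments=[[0,0,0,-23.6,0,-18.5,1],[0,0,0,-23.6,0,-18.5,1],[0,0,0,-23.6,0,-18.5,1],[0,0,0,-23.6,0,-18.5,1],[0,0,0,-14.8,-17,-27.5,1],[0,0,0,-14.8,-17,-27.5,1],[0,0,0,-14.8,-17,-27.5,1],[0,0,0,-14.8,-17,-27.5,1],[0,0,0,-22.5,-17,-17.6,1],[0,0,0,-22.5,-17,-17.6,1],[0,0,0,-22.5,-17,-17.6,1],[0,0,0,-22.5,-17,-17.6,1]])

```text
t: 23.08
ee_pos: [0.433, -0.2088, 0.1492]
tool_rot: [179.8, -38.0, 96.6]
ft_force: [0.4, -0.6, -0.3]
width: 0.0207
gripper_force: 29.4
```

send_rows(increments=[[0,0,0,0,0,0,1]])

```text
t: 23.2
ee_pos: [0.4331, -0.2093, 0.1491]
tool_rot: [179.8, -38.0, 96.5]
ft_force: [0.3, -0.7, -0.7]
width: 0.0208
gripper_force: 29.4
```

```bash
python3 s.py -0.5 -15 90 0 38
python3 - <<'E'
from h import *
from plant import bot
a=bot.capture("top"); b=bot.capture("side"); np.savez("t1.npz",**a); np.savez("s1.npz",**b)
for c,r in((a,(340,180,420,290)),(b,(280,100,370,200))): print(*blobs(c,(5,140,60),(18,255,255),r,4),sep="\n")
cv2.imwrite("pics/a9.png",cv2.hconcat([cv2.resize(a["frame"][170:290,310:430,::-1],(400,400)),cv2.resize(b["frame"][90:210,260:380,::-1],(400,400))]))
E
```

```text
23.2 [-45.3  32.6  92.6  22.6  86.5 -59.6] [ 0.4331 -0.2093  0.1491] [179.8 -38.   96.5] 0.020839982184649674 [ 0.3 -0.7 -0.7]
([-0.0, -0.0, 0.04], [214.8, 133.7, 296.8])
(np.int32(56), [385.4, 231.8], [0.4352, -0.2367, 0.1997], np.float64(0.2029))
(np.int32(54), [319.4, 124.5], [0.4365, -0.2305, 0.1967], np.float64(0.1998))
```

View pics/a9.png

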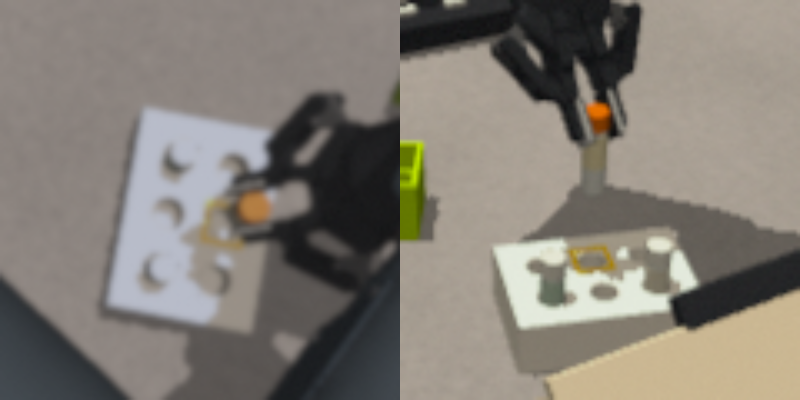

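The top view shows the orange cap next to the ring, and the side view shows the tube hanging roughly upright above it, with the cap at (598,115) and foot at (593,185) in the crop. I'll check the plumb and the offset.

Run:
```python
from h import *
a=dict(np.load("t1.npz"));b=dict(np.load("s1.npz"))
print("cap top ray",ray(a,(385.4,231.8),.196).round(4))
def pj(c,p):
    q=np.linalg.inv(c["T"])@np.r_[p,1]; r=c["mtx"]@(q[:3]*[1,-1,-1]); return (r[:2]/r[2]).round(1)
for z in(.2,.184,.13,.12): print(z,"side crop px",(pj(b,[.435,-.237,z])-[260,90])*400/120+[400,0])
P=cloud(b)
for v in range(117,148,3):
    ok=[u for u in range(308,332) if abs(P[v,u,0]-.44)<.03 and abs(P[v,u,1]+.23)<.025 and P[v,u,2]>.1]
    print(v,ok[0] if ok else None,ok[-1] if ok else None,(np.nanmedian(P[v,ok],0)*1000).round(0) if ok else '')
```

```text
cap top ray [ 0.4358 -0.2378  0.196 ]
0.2 side crop px [597.33333333 105.33333333]
0.184 side crop px [596.33333333 123.        ]
0.13 side crop px [593.33333333 179.66666667]
0.12 side crop px [593. 190.]
117 308 324 [ 440. -243.  211.]
120 308 325 [ 439. -242.  204.]
123 308 326 [ 443. -234.  198.]
126 309 327 [ 444. -230.  193.]
129 310 326 [ 441. -228.  184.]
132 313 321 [ 450. -227.  178.]
135 314 321 [ 442. -230.  164.]
138 314 321 [ 442. -229.  155.]
141 314 321 [ 442. -230.  145.]
144 314 320 [ 442. -230.  136.]
147 315 320 [ 441. -231.  126.]
```

send_rows(increments=[[0,0,0,-0.4,-2.6,-0.3,1],[0,0,0,-9.2,0,11.8,1],[0,0,0,-9.2,0,11.8,1],[0,0,0,-9.2,0,11.8,1],[0,0,0,-6.2,0,7.9,1],[0,0,0,0,0,0,1]])

```text
t: 24.05
ee_pos: [0.4311, -0.2084, 0.0939]
tool_rot: [179.9, -38.1, 96.6]
ft_force: [0.8, -0.2, 0.0]
width: 0.0205
gripper_force: 29.4
```

Run:
```python
from h import *
from plant import bot
a=bot.capture("top"); b=bot.capture("side")
print(bot.state()["ee_pos"])
for c,r in((a,(340,180,420,290)),(b,(280,100,370,200))):
  for q in blobs(c,(5,140,60),(18,255,255),r,12): print(q,ray(c,q[1],.138).round(4))
P=cloud(b)
for v in range(146,172,2):
    ok=[u for u in range(306,330) if abs(P[v,u,0]-.44)<.02 and abs(P[v,u,1]+.23)<.02 and P[v,u,2]>.055]
    print(v,ok[0] if ok else None,ok[-1] if ok else None,(np.nanmedian(P[v,ok],0)*1000).round(0) if ok else '')
cv2.imwrite("pics/a10.png",cv2.resize(b["frame"][130:200,280:360,::-1],(720,600),interpolation=cv2.INTER_CUBIC))
```

```text
[ 0.43141703 -0.20878391  0.09481984]
(np.int32(52), [381.3, 234.3], [0.4341, -0.2358, 0.1446], np.float64(0.1488)) [ 0.434  -0.2374  0.138 ]
(np.int32(52), [319.2, 141.8], [0.4347, -0.2311, 0.1427], np.float64(0.1492)) [ 0.4332 -0.2344  0.138 ]
146 311 325 [ 439. -228.  130.]
148 311 321 [ 449. -229.  126.]
150 313 321 [ 441. -229.  116.]
152 314 321 [ 440. -230.  109.]
154 314 321 [ 439. -230.  102.]
156 314 320 [ 441. -229.   95.]
158 314 320 [ 439. -230.   88.]
160 314 320 [ 439. -230.   82.]
162 314 320 [ 440. -230.   74.]
164 316 318 [ 439. -231.   68.]
166 None None 
168 None None 
170 None None
```

View pics/a10.png

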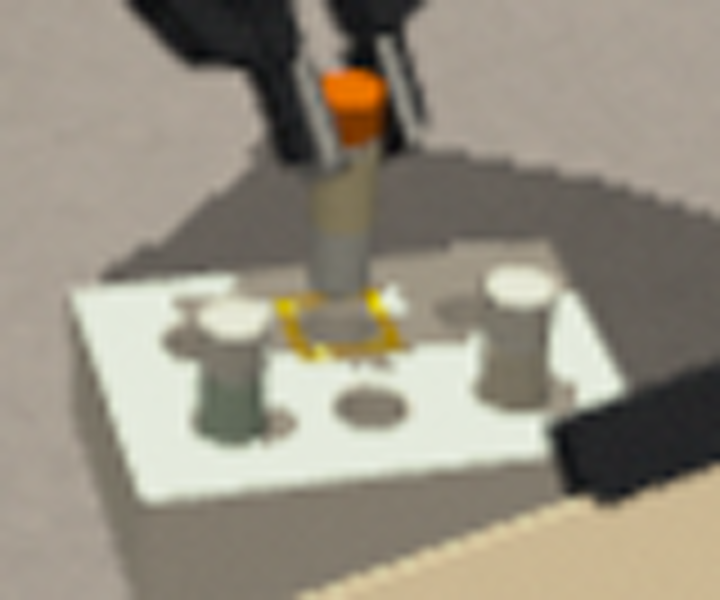

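The foot hangs right above the yellow-ringed hole (ring centre near (340,325) in the crop, foot at (338,290)), aligned within about a millimetre. Inserting.

send_rows(increments=[[0,0,0,-4.3,-0.5,5.2,1],[0,0,0,-4,0,5.1,1],[0,0,0,-4,0,5.1,1],[0,0,0,-4,0,5.1,1],[0,0,0,-4,0,5.1,1],[0,0,0,0,0,0,1]])

```text
t: 24.9
ee_pos: [0.4307, -0.2088, 0.0615]
tool_rot: [179.8, -38.0, 96.6]
ft_force: [0.1, -1.1, 0.4]
width: 0.0209
gripper_force: 29.4
```

send_rows(increments=[[0,0,0,-4,0,5.1,1],[0,0,0,-4,0,5.1,1],[0,0,0,-2.5,0,3.1,1],[0,0,0,-1.2,0,1.6,1],[0,0,0,0,0,0,1]])

```text
t: 25.52
ee_pos: [0.431, -0.209, 0.043]
tool_rot: [179.8, -38.0, 96.6]
ft_force: [0.0, -0.4, -0.5]
width: 0.0208
gripper_force: 29.4
```

send_rows(increments=[[0,0,0,-1.2,0,1.6,1],[0,0,0,-1.2,0,1.6,1],[0,0,0,0,0,0,1]])

```text
t: 25.9
ee_pos: [0.4317, -0.209, 0.0417]
tool_rot: [179.7, -38.1, 96.7]
ft_force: [-3.2, -0.5, 26.7]
width: 0.0209
gripper_force: 31.1
```

Bottomed out. Releasing and backing off.

send_rows(increments=[[0,0,0,0.6,0,-0.8,0.6],[0,0,0,0,0,0,0.5],[0,0,0,0,0,0,0.5],[0,0,0,0,0,-10,0.5],[0,0,0,0,0,-25,0.5],[0,0,0,0,0,-40,0.5],[0,0,0,0,0,-40,0.5],[0,0,0,0,0,-40,0.5],[0,0,0,0,0,0,0.5]])

```text
t: 27.02
ee_pos: [0.4421, -0.3061, 0.1642]
tool_rot: [179.6, -37.8, 96.7]
ft_force: [-0.2, 0.3, -0.2]
width: 0.0426
gripper_force: 0.0
```

Run:
```python
from h import *
from plant import bot
b=bot.capture("side"); a=bot.capture("top")
for c,r in((a,(340,180,420,290)),(b,(280,100,370,200))):
  for q in blobs(c,(5,140,60),(18,255,255),r,12): print(q,ray(c,q[1],.09).round(4))
S=cloud(b); q=[RI.inv().apply(S[v,u]-C) for v in range(195,260,5) for u in range(330,395,5) if b["frame"][v,u,0]>140 and S[v,u,2]>.12]
q=np.array(q);k=np.polyfit(q[:,1],q[:,2],1);print(len(q),"hood angle",np.arctan(-k[0]))
```

```text
(np.int32(43), [378.5, 235.7], [0.4329, -0.2367, 0.0931], np.float64(0.0969)) [ 0.4336 -0.2377  0.09  ]
(np.int32(59), [317.4, 157.5], [0.4377, -0.2334, 0.088], np.float64(0.094)) [ 0.4385 -0.2302  0.09  ]
167 hood angle 0.8724122705126416
```

```bash
python3 -c "
from plant import bot
print(bot.finish_job())"
```

```text
the job is handed in; nothing more can be done
None
```

The job is handed in, with no verdict returned: the hood rests on the prop rod at about 0.87 rad, and the orange-capped tube stands released and fully down (foot about 37 mm deep) in the yellow-ringed hole. I did not re-measure the other objects, but nothing touched them.

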